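# Click the shaving shelf shut

## Task

The things on the bathroom shelf were left open after shaving. With a light fingertip press straight down on each, close them in this order: first the blue lid on the silver aerosol can until it is fully home, then the black cap on the brown aftershave bottle until it is fully home, and last the cover of the pink folding mirror until it lies shut. Do not grip or lift anything, keep all three standing where they are, and leave everything else alone.

Things in the scene. Friction and masses are not known exactly. Their poses are not given: they have to be found in the camera images.
- shelf: Fixed frosted glass shelf, 220 mm deep (its x) by 800 mm long (its y), its flat top 60 mm above the counter. Origin on the counter under its centre. It carries the can, the aftershave, the mirror and four bystanders.
- can: Silver aerosol can, loose, upright, 52 mm diameter, 0.26 kg, with a blue clip-on lid 52 mm in diameter and 35 mm high. Origin at the centre of its underside, z up. The lid's top is 150 mm above the origin when home, up to 158 mm when proud (a yellow ring then shows under the lid).
- can_spot (a point): Centre of the flat top of the can's blue lid, moving with the lid: the spot to press, downwards.
- can_lid (a joint): The can's lid slides straight down on its neck by 8 mm in all, against about 3 N of friction, then meets a hard stop (press slowly); it stays where it is left. Value in m: 0 = standing 8 mm proud, 0.008 = fully home; starts between 0 and 0.002.
- aftershave: Brown glass aftershave bottle, loose, upright, 58 mm diameter, 0.25 kg, with a black cap 34 mm in diameter and 30 mm high. Origin at the centre of its underside, z up. The cap's top is 115 mm above the origin when home, up to 123 mm when proud (a yellow ring then shows under the cap).
- aftershave_spot (a point): Centre of the flat top of the black cap, moving with the cap: the spot to press, downwards.
- aftershave_cap (a joint): The bottle's cap slides straight down on its neck by 8 mm in all, against about 3 N of friction, then meets a hard stop (press slowly); it stays where it is left. Value in m: 0 = standing 8 mm proud, 0.008 = fully home; starts between 0 and 0.002.
- mirror: Pink plastic folding mirror lying flat, loose, 90 mm (its x) by 80 mm (its y), 17 mm thick when shut, 0.165 kg. Origin at the centre of its underside, z up. The cover (7 mm thick) is hinged along the mirror's +x edge (45 mm from the origin, 10 mm up); its -x edge stands raised.
- mirror_spot (a point): White dot (18 mm across) on the outside of the mirror's cover, near its free edge, 75 mm from the hinge line, moving with the cover: the spot to press. With the cover shut it lies 30 mm from the mirror's origin towards the mirror's -x, 17 mm above the shelf.
- mirror_cover (a joint): Opening angle of the mirror's cover in rad: 0 = shut flat, starts between 0.25 and 0.45. A stiff hinge (0.05 N m, under 1 N at the white dot) holds it where it is left.
- tweezer_cup: Stainless steel cup, 66 mm diameter, 85 mm high, with tweezers in it reaching 125 mm. Stands loose on the shelf; leave it alone. Origin at the centre of its underside.
- lotion: White lotion bottle with green cap, 48 mm diameter, 130 mm high. Stands loose on the shelf; leave it alone. Origin at the centre of its underside.
- cream_jar: Low blue cream jar, 56 mm diameter, 36 mm high. Stands loose on the shelf; leave it alone. Origin at the centre of its underside.
- soap: Cream-coloured bar of soap, 45 by 70 by 24 mm. Stands loose on the shelf; leave it alone. Origin at the centre of its underside.
- tumbler: White tumbler, 72 mm diameter, 90 mm high, loose on the counter before the shelf, to the robot's left; leave it alone. Origin at the centre of its underside.
- comb: Black comb, 150 mm long and 5 mm thick, loose on the counter to the robot's right; leave it alone. Origin at the centre of its spine's underside.

How it is judged:
On the way, in this order (a step that is already met when the one before it is completed fails the run):
1. the can's lid is pressed home (value of joint can_lid above 0.006 m), for 0.1 s.
2. then the aftershave cap is pressed home (value of joint aftershave_cap above 0.006 m), for 0.1 s.
3. then the mirror's cover is shut (value of joint mirror_cover below 0.06 rad), for 0.1 s.
At the end, for the whole second after the job is handed in: The can's lid and the aftershave cap are home (each pressed in by more than 6 of its 8 mm), the mirror's cover is shut (within 0.06 rad), all three rest upright on the shelf (tilt under 0.1 rad) within 25 mm of where they started, and no other thing has been shifted by more than 25 mm (value of joint each of can_lid, aftershave_cap above 0.006 m and value of joint mirror_cover below 0.06 rad and distance of each of can, aftershave, mirror, tweezer_cup, lotion, cream_jar, soap, tumbler, comb from where it was at the start of the episode below 0.025 m and angle between each of can, aftershave, mirror's own z axis and vertical below 0.1 rad and linear speed of each of can, aftershave, mirror below 0.02 m/s); the robot touches nothing.
It fails at once if the can, the aftershave or the mirror is pressed or bumped hard (over 30 N) (contact force between any of the fingers, the arm and can above 30 N or contact force between any of the fingers, the arm and aftershave above 30 N or contact force between any of the fingers, the arm and mirror above 30 N).
It fails at once if the can, the aftershave or the mirror is lifted off the shelf (by more than 12 mm) (height (world z) of any of can, aftershave, mirror above 0.072 m).
It fails at once if the can, the aftershave or the mirror is shifted by more than 25 mm or tips by more than 0.25 rad (distance of any of can, aftershave, mirror from where it was at the start of the episode above 0.025 m or angle between any of can, aftershave, mirror's own z axis and vertical above 0.25 rad).
It fails at once if the order is broken: the cap is pushed in before the can's lid is home, or the mirror is shut before the cap is home ((value of joint aftershave_cap above 0.005 m and value of joint can_lid below 0.005 m) or (value of joint mirror_cover below 0.12 rad and value of joint aftershave_cap below 0.005 m)).
It fails at once if another thing on the shelf or counter is shifted by more than 25 mm (distance of any of tweezer_cup, lotion, cream_jar, soap, tumbler, comb from where it was at the start of the episode above 0.025 m).
It also fails if it takes over 48 s, if anything falls off the work surface, if the arm or the gripper's body presses on something with over 40 N, if the wrist force passes 120 N, or if a joint passes its speed limit or range.

## Robot

A 6-joint arm with a two-finger parallel gripper is mounted at the origin on the work surface. World frame = base frame: x ahead of the robot, y to its left, z up, the work surface at z = 0. Lengths are in m, angles in rad, forces in N, time in s.
With the tool pointing down it reaches from about 0.25 to 0.775 m from the base axis. Payload 4 kg.
Tool frame: the origin (TCP) lies between the finger pads; the fingertips stand 14 mm ahead of it and the grasp point (between the pads) lies 5 mm behind it; z points along the fingers, y is the direction in which the jaws open and shut (so a half turn about z gives the same grasp; the last joint's range is limited). The gripper opens to 94 mm and grips with 3 to 60 N. Pads are 16 mm wide; open, the fingers measure 119 mm over their backs; the gripper's body (75 mm by 177 mm) begins 78 mm behind the grasp point.
Start: joints at [1.184, 0.087, 1.371, -0, 1.684, -0.103], TCP at [0.154, 0.528, 0.22] pointing down, gripper open.
Joint ranges: [-3.1, 3.1], [-0.76, 2.03], [0.27, 2.55], [-1.08, 4.22], [0.17, 2.65], [-2.57, 2.57]. Speed limits (rad/s): [2.79, 2.79, 3.14, 3.14, 3.14, 3.14].

## Interface

Orientations are given as [roll, pitch, yaw] about the fixed x, y, z axes, in that order (R = Rz(yaw) Ry(pitch) Rx(roll)).
In Python, from bench import robot, cams, spotter gives the robot as it stands.
- The arm moves only by the shell command python3 -m inch 'ROWS'. ROWS is JSON, a list of rows, each an object of numbers: "grip": the opening, from 0 (shut) to 1 (fully open); "dx", "dy", "dz": the shift along the tool's x, y, z in units of 25 mm (1.0 is 25 mm); "rx", "ry", "rz": the turn, a rotation vector about the tool's x, y, z in units of 5 degrees (1.0 is 5 degrees). A call has 1 to 12 rows; each row shifts and turns the pose as measured when the row begins, along the tool's axes as they then stand; what a row does not reach is not made up. A row lasts 1/8 s, in which the tool goes at most 62.5 mm and 10.7 degrees, less where a joint would pass 70% of its speed; a pose out of reach is approached as far as the arm can. A call is refused whole if a number of a shift passes 1 or a number of a turn 1, either way. A call with a gripper value outside its range is refused whole. The fingers move at their own pace and stop on an object; the grip force is fixed at half the most. Time passes only in rows, so rows that do not move let the fingers close. It gives the time, the measured TCP pose, the force and the opening at its end, in the units of the state.
- robot.get_obs(): the state, without advancing time (a new reading comes with each control period).
- cams.snapshot(name): name is "side" or "top" or "wrist"; returns a dict with "frame" (384x512x3 uint8, red, green, blue), "intrinsics" (3x3 intrinsics, pixels), "eye" and "orientation" of the camera in the world. Camera axes: x right, y up, looking along -z (the intrinsics and any distortion apply to the point x, -y, -z); pixel columns grow to the right and rows downward; lengths in m; the calibration is good to about 2 mm. A picture is of the moment at which its call begins. There is no depth.
- robot.close_job(): hands the job in, once; it reports no verdict.
Trained networks look in a picture, given as the dict that the camera call returned (one of the last four; its "shot" number tells which), for a name from the list of things; names that differ only in an ending like _2 or _b are one class to them, and where a whole thing is asked for, a point or a joint stands for the part that bears it (a point fixed in the world has none). Each returns a list of dicts, best first, with "score" (0 to 1); they miss things now and then, are a little off and sometimes report something else, mostly with a low value. They report only what shows in the picture. A call takes as long as a camera call.
- spotter.regions_of(picture, query): "pixels" (384x512 bool, what is visible of it) and "extent" ([left, top, right, bottom] in pixels, round what is visible of it).
- spotter.place_of(picture, query): "pixel" ([column, row] in pixels: a listed point, or the origin of a listed thing).
The state is a dict: "time": time; "joint_positions": joint angles; "qvel": joint speeds; "joint_torque": joint torques, N m; "tool_pos": TCP position; "ee_rot": TCP orientation; "wrist_force": force on the tool from outside, world axes, zero at the start; "wrist_torque": the same for the moment, N m; "width": finger opening in m.
Only numpy, scipy, OpenCV 4.12 (cv2) and the standard library are available. Lean on these libraries where they do the work, as an engineer would, in place of code of your own. Each camera call takes 0.05 s, during which the arm holds its last target.

## Working session

There is one attempt and no reset: what is moved stays moved. The work goes in short steps, Python scripts to look and compute and a shell command to move; the robot and the scene stay as the last step left them, time stands still between calls to the robot, and variables do not carry over. Pictures are saved under pics/ and viewed, and the job is handed in when it is done.

```bash
ls; mkdir -p pics
cat > h.py <<'E'
from bench import robot, cams, spotter
import numpy as np, cv2
def save(p,n): cv2.imwrite(f'pics/{n}.png',p['frame'][:,:,::-1])
def cal(p):
    from scipy.spatial.transform import Rotation as R
    o=np.array(p['orientation'],float)
    Rm=o if o.shape==(3,3) else (R.from_euler('xyz',o).as_matrix() if o.size==3 else R.from_quat(o).as_matrix())
    return np.array(p['intrinsics'],float),np.array(p['eye'],float),Rm
def ray(p,uv):
    K,e,Rm=cal(p); d=np.linalg.inv(K)@np.array([uv[0],uv[1],1.]); return e,Rm@np.array([d[0],-d[1],-d[2]])
def atz(p,uv,z):
    e,d=ray(p,uv); return e+d*(z-e[2])/d[2]
def proj(p,X):
    K,e,Rm=cal(p); c=Rm.T@(np.array(X)-e); q=K@np.array([c[0],-c[1],-c[2]]); return q[:2]/q[2]
def tri(ps):
    A=np.zeros((3,3));b=np.zeros(3)
    for p,uv in ps:
        e,d=ray(p,uv); d=d/np.linalg.norm(d); M=np.eye(3)-np.outer(d,d); A+=M;b+=M@e
    X=np.linalg.solve(A,b); return X,[np.round(proj(p,X)-uv,1) for p,uv in ps]
E
python3 - <<'E'
from h import *
o=robot.get_obs(); print(o)
S={n:cams.snapshot(n) for n in('side','top')}
for n,p in S.items():
    save(p,n+'0'); print(n,{k:v for k,v in p.items() if k!='frame'})
for q in ['can_spot','aftershave_spot','mirror_spot','can','aftershave','mirror','tweezer_cup','lotion','cream_jar','soap','tumbler','comb']:
    P={}
    for n,p in S.items():
        r=spotter.place_of(p,q)[:2]; print(q,n,[(np.round(a['pixel'],1),round(a['score'],2)) for a in r])
        if r: P[n]=r[0]['pixel']
    if len(P)==2: print('   tri',*tri([(S[n],P[n]) for n in P]))
E
```

```text
pics
{'time': 0.0, 'joint_positions': array([ 1.18390239e+00,  8.79219767e-02,  1.37225214e+00,  2.99188434e-05,
        1.68359988e+00, -1.03091033e-01]), 'qvel': array([-0.00037557,  0.00083043,  0.00034116, -0.0011614 , -0.00090543,
        0.00087481]), 'joint_torque': array([ 4.57781844e-04, -3.40175629e+01, -3.02432513e+01,  7.21413642e-02,
        3.29866027e-02, -2.00011882e-04]), 'tool_pos': array([0.15379656, 0.52751526, 0.21832328]), 'ee_rot': array([-3.13942595e+00, -2.54056599e-04,  2.85779281e+00]), 'wrist_force': array([ 0.30928433, -0.53786979, -0.43378045]), 'wrist_torque': array([ 0.0320832 ,  0.08555312, -0.0525453 ]), 'width': 0.09383531008647514}
side {'intrinsics': array([[381.63912753,   0.        , 258.46877098],
       [  0.        , 381.63912753, 192.16754384],
       [  0.        ,   0.        ,   1.        ]]), 'eye': array([ 0.13455711, -0.61568826,  0.9686308 ]), 'orientation': array([ 0.73833723,  0.00375972, -0.53137295]), 'shot': 1}
top {'intrinsics': array([[490.91366898,   0.        , 258.41252913],
       [  0.        , 490.91366898, 194.85376873],
[... 1927 characters left out ...]
, 174.5]), 0.53)]
cream_jar top [(array([226.4, 138.4]), 0.59)]
   tri [0.64644982 0.10513163 0.08512879] [array([-1.4,  0.2]), array([ 0.8, -1.5])]
soap side [(array([315.2, 209.4]), 0.83)]
soap top [(array([281.6, 135.5]), 0.79)]
   tri [ 0.66290904 -0.05069695  0.05872982] [array([-0.9,  0.1]), array([ 0.5, -0.9])]
tumbler side [(array([179.6, 191.7]), 0.75)]
tumbler top [(array([371.1, 150.2]), 0.61)]
   tri [ 0.38475347 -0.18444447  0.52916181] [array([ 78.2, -41.7]), array([-6.4, 80.8])]
comb side [(array([259.1, 326.2]), 0.77), (array([283.2, 177. ]), 0.32)]
comb top [(array([349.4, 249.9]), 0.81)]
   tri [ 0.33912206 -0.2600117  -0.00089932] [array([-0.7,  0.1]), array([ 0.3, -0.6])]
```

View pics/side0.png

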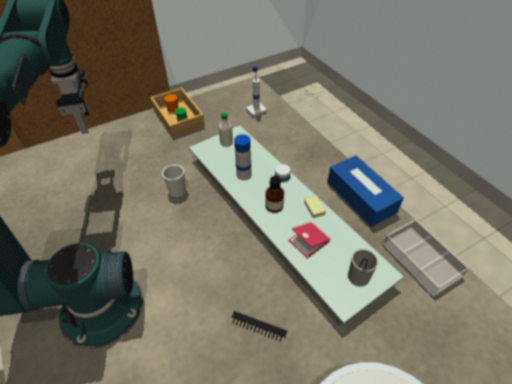

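View pics/top0.png

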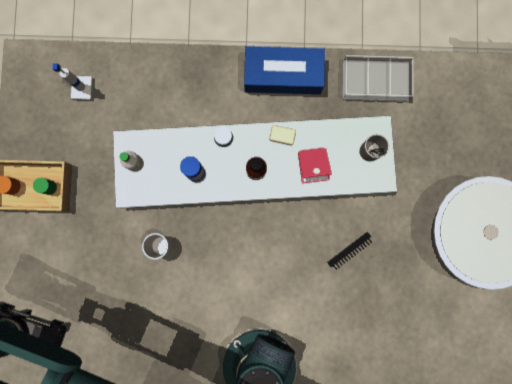

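Run:
```python
from h import *
S={n:cams.snapshot(n) for n in('side','top')}
print(tri([(S['side'],(245,141)),(S['top'],(189.4,166.4))]))
for a in[(254.9,169.7),(255.7,163.6)]: print(tri([(S['side'],(275.7,178.6)),(S['top'],a)]))
a=cv2.resize(S['side']['frame'][110:270,200:400],None,fx=4,fy=4,interpolation=2)
cv2.imwrite('pics/sidec.png',a[:600,:,::-1])
a=cv2.resize(S['top']['frame'][110:220,160:360],None,fx=4,fy=4,interpolation=2)
cv2.imwrite('pics/topc.png',a[:,:,::-1])
```

```text
(array([0.54869879, 0.18879733, 0.20806286]), [array([-2.1,  0.3]), array([ 1.1, -2.3])])
(array([0.55025974, 0.0200758 , 0.19016351]), [array([-3.5,  0.5]), array([ 1.8, -3.4])])
(array([0.560299  , 0.02180207, 0.18475653]), [array([-0.9,  0.1]), array([ 0.4, -0.9])])
```

View pics/sidec.png

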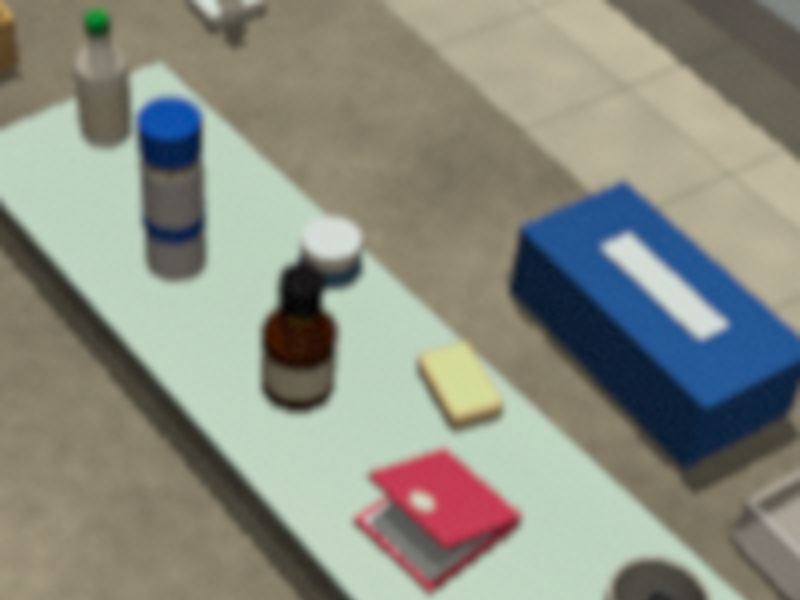

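View pics/topc.png

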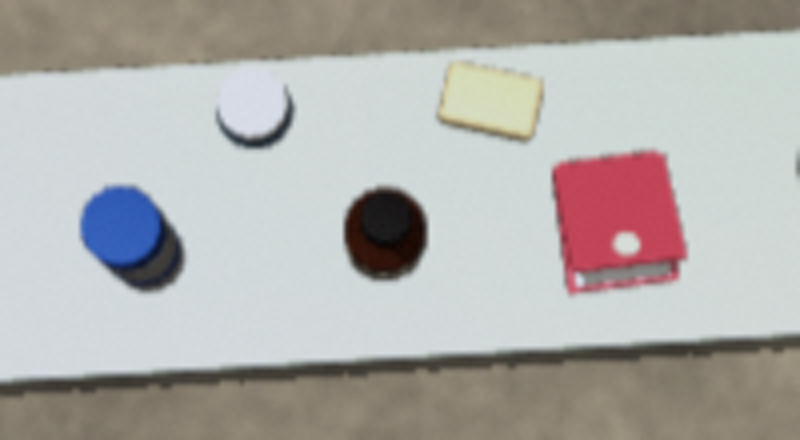

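The pictures show the can (blue lid at top-view ~(190,166)), the aftershave cap (~(256,164)) and the mirror dot (~(316,171)). The detector's pixels match these by eye, except its first side-view hits for the two caps, so I use the second hits. Next I compute positions at the known heights and close the gripper.

```bash
python3 -m inch '[{"grip":0,"dz":-1},{"grip":0},{"grip":0},{"grip":0}]'
python3 - <<'E'
from h import *
S={n:cams.snapshot(n) for n in('side','top')}
print('can',atz(S['top'],(190.2,166.4),.217),atz(S['side'],(242.5,139.3),.217),tri([(S['side'],(242.5,139.3)),(S['top'],(190.2,166.4))]))
print('cap',atz(S['top'],(256,164),.182),atz(S['side'],(275.5,179),.182))
print('dot',tri([(S['side'],(305.5,235)),(S['top'],(316.3,170.8))]))
# crosscheck: mask bottoms
o=robot.get_obs();print(o['time'],o['tool_pos'],o['ee_rot'],o['width'])
for n in S: print(n,proj(S[n],o['tool_pos']+[0,0,-.014]))
save(S['side'],'side1');w=cams.snapshot('wrist');save(w,'wrist1')
for q in ['can_spot','aftershave_spot','mirror_spot']:
  for n in S: print(q,n,[(np.round(a['pixel'],1),round(a['score'],2)) for a in spotter.place_of(S[n],q)])
E
```

```text
can [0.54153243 0.18815022 0.217     ] [0.5472488  0.18807924 0.217     ] (array([0.5436902 , 0.18686995, 0.21891647]), [array([-0.9,  0.1]), array([ 0.4, -0.9])])
cap [0.55740987 0.02207938 0.182     ] [0.56285759 0.0221577  0.182     ]
dot (array([ 0.55523107, -0.14492687,  0.11253871]), [array([-0.7,  0.1]), array([ 0.4, -0.6])])
1.5 [0.15398761 0.5280209  0.21951201] [ 3.14148247e+00 -1.09890883e-05  2.85783455e+00] 0.09408325334666287
side [ 85.6157063  123.79480327]
top [ 47.66602817 318.33217845]
can_spot side [(array([243.8, 141.2]), 0.78)]
can_spot top [(array([189.6, 165.3]), 0.77)]
aftershave_spot side [(array([274.3, 176.6]), 0.59)]
aftershave_spot top [(array([255.9, 165.5]), 0.59)]
mirror_spot side [(array([306.4, 231.9]), 0.88)]
mirror_spot top [(array([315.8, 169.6]), 0.59)]invalid input at $[0]: expected keys grip, dx, dy, dz, rx, ry, rz
```

```bash
python3 -m inch '[{"grip":0,"dx":0,"dy":0,"dz":-1,"rx":0,"ry":0,"rz":0},{"grip":0,"dx":0,"dy":0,"dz":-1,"rx":0,"ry":0,"rz":0},{"grip":0,"dx":-1,"dy":-0.45,"dz":-1,"rx":0,"ry":0,"rz":0},{"grip":0,"dx":-1,"dy":-0.45,"dz":0,"rx":0,"ry":0,"rz":0},{"grip":0,"dx":-1,"dy":-0.45,"dz":0,"rx":0,"ry":0,"rz":0},{"grip":0,"dx":-1,"dy":-0.45,"dz":0,"rx":0,"ry":0,"rz":0}]'
```

```text
time: 2.6
tool_pos: [0.2384, 0.456, 0.2966]
ee_rot: [-3.141, 0.0, 2.862]
wrist_force: [-0.5, -0.3, -0.3]
width: 0.0377
```

```bash
python3 -m inch '[{"grip":0,"dx":-1,"dy":-0.45,"dz":0,"rx":0,"ry":0,"rz":0},{"grip":0,"dx":-1,"dy":-0.45,"dz":0,"rx":0,"ry":0,"rz":0},{"grip":0,"dx":-1,"dy":-0.45,"dz":0,"rx":0,"ry":0,"rz":0},{"grip":0,"dx":-1,"dy":-0.45,"dz":0,"rx":0,"ry":0,"rz":0},{"grip":0,"dx":-1,"dy":-0.45,"dz":0,"rx":0,"ry":0,"rz":0},{"grip":0,"dx":-1,"dy":-0.45,"dz":0,"rx":0,"ry":0,"rz":0},{"grip":0,"dx":-1,"dy":-0.45,"dz":0,"rx":0,"ry":0,"rz":0},{"grip":0,"dx":-1,"dy":-0.45,"dz":0,"rx":0,"ry":0,"rz":0},{"grip":0,"dx":-1,"dy":-0.45,"dz":0,"rx":0,"ry":0,"rz":0},{"grip":0,"dx":-1,"dy":-0.45,"dz":0,"rx":0,"ry":0,"rz":0},{"grip":0,"dx":-1,"dy":-0.45,"dz":0,"rx":0,"ry":0,"rz":0},{"grip":0,"dx":0,"dy":0,"dz":0,"rx":0,"ry":0,"rz":0}]'
python3 - <<'E'
from h import *
w=cams.snapshot('wrist');save(w,'wrist2');t=cams.snapshot('top');save(t,'top2')
print(w['eye'],w['orientation'])
for q,z in [('can_spot',.217)]:
  for a in spotter.place_of(w,q)[:2]: print(q,a,atz(w,a['pixel'],z))
X=robot.get_obs()['tool_pos'];print(X,proj(t,X-[0,0,.014]))
E
```

```text
time: 4.1
tool_pos: [0.4766, 0.253, 0.2974]
ee_rot: [3.14, 0.001, 2.86]
wrist_force: [0.2, 0.4, 0.6]
width: 0.0004
[0.40676691 0.27332118 0.46235188] [-0.25533508 -0.00145562  1.28922948]
[0.47524022 0.25456447 0.29794868] [157.57528591 189.25216456]
```

View pics/wrist2.png

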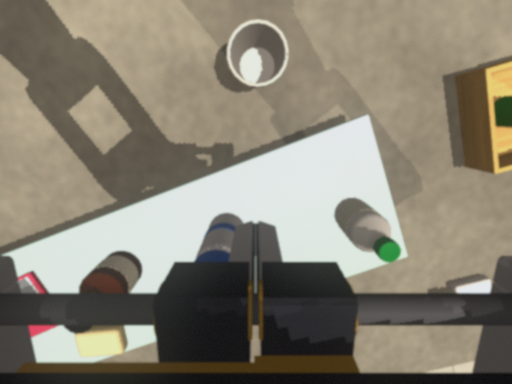

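View pics/top2.png

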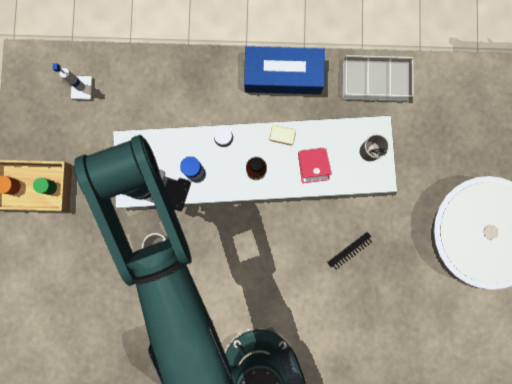

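```bash
python3 -m inch '[{"grip":0,"dx":-0.84,"dy":-0.44,"dz":0,"rx":0,"ry":0,"rz":0},{"grip":0,"dx":-0.84,"dy":-0.44,"dz":0,"rx":0,"ry":0,"rz":0},{"grip":0,"dx":-0.84,"dy":-0.44,"dz":0,"rx":0,"ry":0,"rz":0},{"grip":0,"dx":-0.84,"dy":-0.44,"dz":0,"rx":0,"ry":0,"rz":0},{"grip":0,"dx":0,"dy":0,"dz":0.8,"rx":0,"ry":0,"rz":0},{"grip":0,"dx":0,"dy":0,"dz":0.8,"rx":0,"ry":0,"rz":0},{"grip":0,"dx":0,"dy":0,"dz":0,"rx":0,"ry":0,"rz":0}]'
python3 - <<'E'
from h import *
S={n:cams.snapshot(n) for n in('wrist','side')}
X=robot.get_obs()['tool_pos'];print(X,robot.get_obs()['wrist_force'])
for n,p in S.items(): 
  save(p,n+'3'); print(n,proj(p,X-[0,0,.014]))
a=cv2.resize(S['side']['frame'][90:190,180:300],None,fx=6,fy=6,interpolation=2)
cv2.imwrite('pics/side3c.png',a[:,:,::-1])
E
```

```text
time: 5.12
tool_pos: [0.5434, 0.1929, 0.2592]
ee_rot: [3.135, 0.003, 2.873]
wrist_force: [0.2, -0.3, -0.4]
width: 0.0001
[0.54415749 0.19313702 0.2615419 ] [-0.28993042 -0.87521643  0.91596459]
wrist [255.20242341 236.50614797]
side [240.42606264 130.78985656]
```

View pics/wrist3.png

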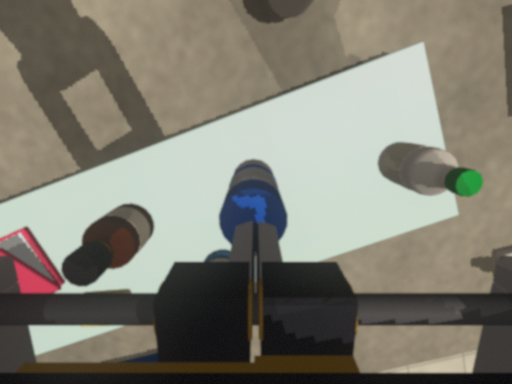

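View pics/side3c.png

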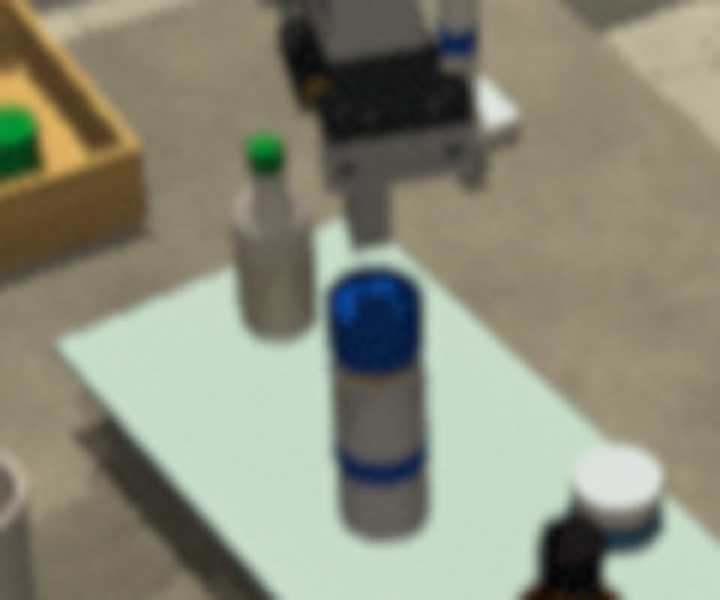

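```bash
python3 -m inch '[{"grip":0,"dx":-0.05,"dy":-0.15,"dz":0.45,"rx":0,"ry":0,"rz":0},{"grip":0,"dx":0,"dy":0,"dz":0.35,"rx":0,"ry":0,"rz":0},{"grip":0,"dx":0,"dy":0,"dz":0,"rx":0,"ry":0,"rz":0}]'; python3 -c "
from h import *
for _ in range(1): o=robot.get_obs();print(o['tool_pos'],o['wrist_force'])"
```

```text
time: 5.6
tool_pos: [0.5451, 0.1895, 0.2424]
ee_rot: [3.132, 0.01, 2.874]
wrist_force: [-0.1, 0.1, 0.0]
width: 0.0004
[0.5451296  0.18948597 0.24237697] [-0.14988653  0.05986266  0.04891017]
```

```bash
m='python3 -m inch'; python3 -m inch '[{"grip":0,"dx":0,"dy":0,"dz":0.12,"rx":0,"ry":0,"rz":0},{"grip":0,"dx":0,"dy":0,"dz":0.12,"rx":0,"ry":0,"rz":0}]'; python3 -m inch '[{"grip":0,"dx":0,"dy":0,"dz":0.1,"rx":0,"ry":0,"rz":0},{"grip":0,"dx":0,"dy":0,"dz":0.1,"rx":0,"ry":0,"rz":0}]'
```

```text
time: 5.85
tool_pos: [0.5454, 0.1896, 0.2367]
ee_rot: [3.131, 0.011, 2.874]
wrist_force: [-0.8, -0.9, -0.2]
width: 0.0002
time: 6.1
tool_pos: [0.5455, 0.1897, 0.2314]
ee_rot: [3.131, 0.011, 2.874]
wrist_force: [-0.1, -0.7, 0.2]
width: 0.0008
```

```bash
for i in 1; do python3 -m inch '[{"grip":0,"dx":0,"dy":0,"dz":0.08,"rx":0,"ry":0,"rz":0}]'; done; python3 -m inch '[{"grip":0,"dx":0,"dy":0,"dz":0.08,"rx":0,"ry":0,"rz":0}]';python3 -m inch '[{"grip":0,"dx":0,"dy":0,"dz":0.08,"rx":0,"ry":0,"rz":0}]'
```

```text
time: 6.22
tool_pos: [0.5457, 0.1897, 0.2299]
ee_rot: [3.131, 0.012, 2.874]
wrist_force: [-0.8, -0.1, 2.2]
width: 0.0003
time: 6.35
tool_pos: [0.5458, 0.1898, 0.2286]
ee_rot: [3.13, 0.013, 2.874]
wrist_force: [-0.3, -0.3, 2.8]
width: 0.0006
time: 6.48
tool_pos: [0.546, 0.1898, 0.2272]
ee_rot: [3.13, 0.013, 2.874]
wrist_force: [-1.3, 0.6, 2.4]
width: 0.0006
```

Contact, with the lid sliding at about 2.5 N. I continue gently to the stop.

```bash
python3 -m inch '[{"grip":0,"dx":0,"dy":0,"dz":0.08,"rx":0,"ry":0,"rz":0}]';python3 -m inch '[{"grip":0,"dx":0,"dy":0,"dz":0.08,"rx":0,"ry":0,"rz":0}]'; python3 -m inch '[{"grip":0,"dx":0,"dy":0,"dz":0.06,"rx":0,"ry":0,"rz":0}]'
```

```text
time: 6.6
tool_pos: [0.546, 0.1899, 0.2254]
ee_rot: [3.129, 0.014, 2.874]
wrist_force: [-1.4, 0.2, 2.6]
width: 0.0006
time: 6.72
tool_pos: [0.5462, 0.1899, 0.2243]
ee_rot: [3.129, 0.015, 2.874]
wrist_force: [-1.4, -0.9, 7.9]
width: 0.0005
time: 6.85
tool_pos: [0.5466, 0.1901, 0.2244]
ee_rot: [3.128, 0.017, 2.874]
wrist_force: [-0.8, 0.2, 8.9]
width: 0.0004
```

```bash
python3 -m inch '[{"grip":0,"dx":0,"dy":0,"dz":-0.2,"rx":0,"ry":0,"rz":0},{"grip":0,"dx":0,"dy":0,"dz":-0.7,"rx":0,"ry":0,"rz":0},{"grip":0,"dx":0,"dy":0,"dz":-0.8,"rx":0,"ry":0,"rz":0},{"grip":0,"dx":-0.33,"dy":-0.9,"dz":0,"rx":0,"ry":0,"rz":0},{"grip":0,"dx":-0.33,"dy":-0.9,"dz":0,"rx":0,"ry":0,"rz":0},{"grip":0,"dx":-0.33,"dy":-0.9,"dz":0,"rx":0,"ry":0,"rz":0},{"grip":0,"dx":-0.33,"dy":-0.9,"dz":0,"rx":0,"ry":0,"rz":0},{"grip":0,"dx":-0.33,"dy":-0.9,"dz":0,"rx":0,"ry":0,"rz":0},{"grip":0,"dx":-0.33,"dy":-0.9,"dz":0,"rx":0,"ry":0,"rz":0},{"grip":0,"dx":-0.33,"dy":-0.9,"dz":0,"rx":0,"ry":0,"rz":0},{"grip":0,"dx":0,"dy":0,"dz":0,"rx":0,"ry":0,"rz":0}]'
cat > g.py <<'E'
from h import *; import sys
from scipy.spatial.transform import Rotation as R
o=robot.get_obs(); T=R.from_euler('xyz',o['ee_rot']); X=o['tool_pos']
t=np.array([float(v) for v in sys.argv[1:4]]); print(X,o['ee_rot'],o['wrist_force'])
print('rows shift',T.inv().apply(t-X)/.025,'turn',np.degrees((T.inv()*R.from_euler('xyz',[np.pi,0,2.86])).as_rotvec())/5)
E
python3 g.py .56 .022 .215
python3 - <<'E'
from h import *
S={n:cams.snapshot(n) for n in('wrist','side')}
for n in S: save(S[n],n+'4')
for n in S: 
  for q in ('can','aftershave_spot'): print(n,q,[(np.round(a['pixel'],1),round(a['score'],2)) for a in spotter.place_of(S[n],q)[:2]])
E
```

```text
time: 8.22
tool_pos: [0.562, 0.0182, 0.2713]
ee_rot: [3.127, 0.019, 2.875]
wrist_force: [-0.0, 0.9, -0.0]
width: 0.0007
[0.56203705 0.0181952  0.27129886] [3.12691705 0.01924968 2.87543753] [-0.03908015  0.89382262 -0.00744131]
rows shift [0.16196785 0.09238004 2.25085152] turn [0.16986416 0.21927877 0.17851102]
wrist can [(array([381.7, 121.4]), 0.59)]
wrist aftershave_spot [(array([260. , 192.6]), 0.95)]
side can [(array([244.9, 174.3]), 0.93)]
side aftershave_spot [(array([275.2, 178.2]), 0.73)]
```

View pics/wrist4.png

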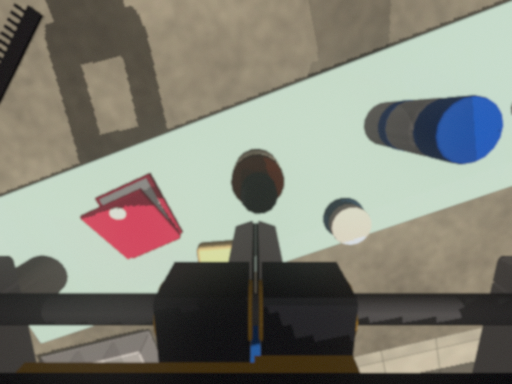

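View pics/side4.png

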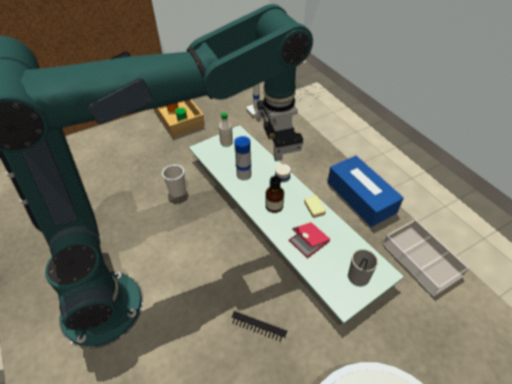

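The can still stands, with its lid home. The cap is at (258,190) in the wrist view and the mirror dot at (118,213).

Run:
```python
from h import *
w=cams.snapshot('wrist'); t=cams.snapshot('top')
print('cap',atz(w,(260,192.6),.182),atz(w,(260,190),.182))
a=spotter.place_of(w,'mirror_spot')[:1];print(a)
print('dot',tri([(w,(118,213)),(t,(316.3,170.8))]))
print('can',atz(w,(466,130),.21), proj(w,robot.get_obs()['tool_pos']-[0,0,.014]))
b=cv2.resize(w['frame'][120:270,170:340],None,fx=4,fy=4,interpolation=2)
cv2.imwrite('pics/w4c.png',b[:,:,::-1])
```

```text
cap [0.55628646 0.02794015 0.182     ] [0.55399102 0.02854385 0.182     ]
[{'pixel': [114.0, 212.3], 'score': 0.62}]
dot (array([ 0.5572764 , -0.14559254,  0.09735475]), [array([-0.7, -1.3]), array([-0.1, -0.6])])
can [0.54226512 0.19036027 0.21      ] [253.84492789 233.81463843]
```

View pics/w4c.png

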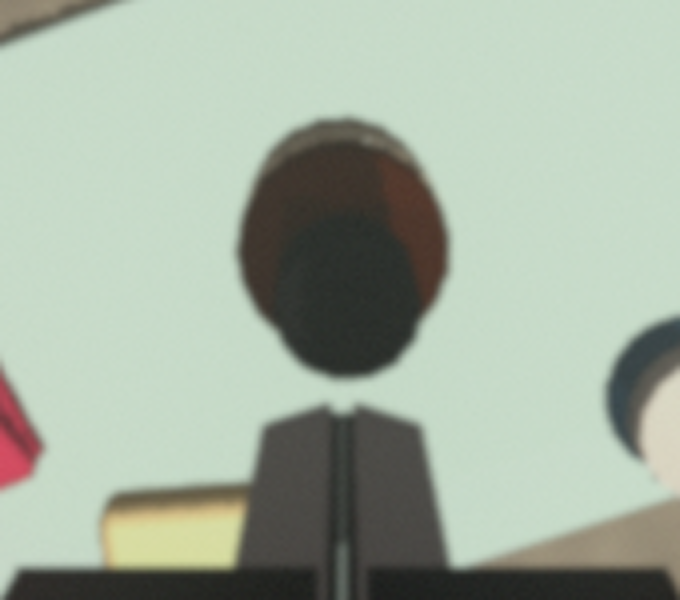

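```bash
python3 -m inch '[{"grip":0,"dx":0.2,"dy":0.15,"dz":0.75,"rx":0.15,"ry":0.2,"rz":0.15},{"grip":0,"dx":0,"dy":0,"dz":0.75,"rx":0,"ry":0,"rz":0},{"grip":0,"dx":0,"dy":0,"dz":0.6,"rx":0,"ry":0,"rz":0},{"grip":0,"dx":0,"dy":0,"dz":0,"rx":0,"ry":0,"rz":0}]'; python3 g.py .559 .024 .2
```

```text
time: 9.18
tool_pos: [0.5568, 0.0271, 0.213]
ee_rot: [-3.142, -0.004, 2.866]
wrist_force: [0.6, -0.1, 0.7]
width: -0.0001
[0.55677793 0.0270534  0.21298337] [-3.14153565 -0.00439999  2.86581149] [ 0.62960752 -0.0640847   0.7302926 ]
rows shift [-0.12106541 -0.09328846  0.51881233] turn [-0.00079974 -0.05041816  0.06659612]
```

```bash
python3 -m inch '[{"grip":0,"dx":-0.1,"dy":-0.1,"dz":0.25,"rx":0,"ry":0,"rz":0},{"grip":0,"dx":0,"dy":0,"dz":0.2,"rx":0,"ry":0,"rz":0},{"grip":0,"dx":0,"dy":0,"dz":0.08,"rx":0,"ry":0,"rz":0}]';  python3 -c "
from h import *
s=cams.snapshot('side')
cv2.imwrite('pics/s5.png',cv2.resize(s['frame'][130:230,220:340],None,fx=5,fy=5,interpolation=2)[:,:,::-1])
w=cams.snapshot('wrist');save(w,'w5')"
```

```text
time: 9.55
tool_pos: [0.5592, 0.0237, 0.1999]
ee_rot: [3.141, -0.003, 2.866]
wrist_force: [0.6, -0.3, 0.6]
width: 0.0004
```

View pics/s5.png

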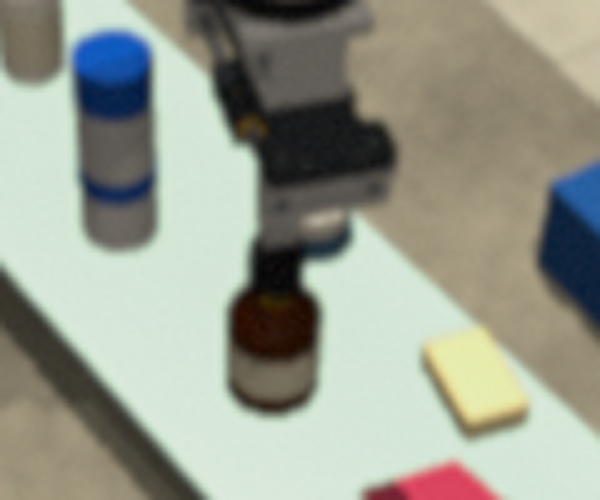

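View pics/w5.png

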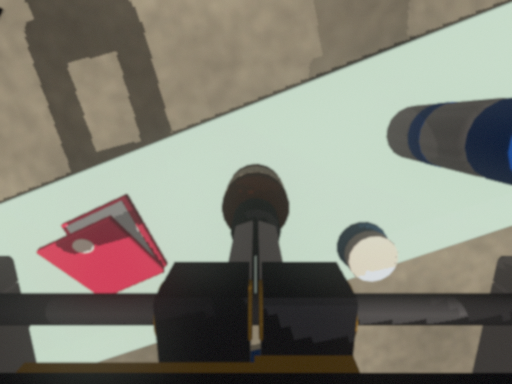

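The tip is centred over the cap, so I press.

```bash
python3 -m inch '[{"grip":0,"dx":0,"dy":0,"dz":0.08,"rx":0,"ry":0,"rz":0},{"grip":0,"dx":0,"dy":0,"dz":0.08,"rx":0,"ry":0,"rz":0}]'; python3 -m inch '[{"grip":0,"dx":0,"dy":0,"dz":0.08,"rx":0,"ry":0,"rz":0}]';python3 -m inch '[{"grip":0,"dx":0,"dy":0,"dz":0.08,"rx":0,"ry":0,"rz":0}]'
```

```text
time: 9.9
tool_pos: [0.5595, 0.0237, 0.1966]
ee_rot: [3.141, -0.001, 2.865]
wrist_force: [0.0, 0.2, 0.1]
width: 0.0004
time: 10.02
tool_pos: [0.5596, 0.0237, 0.195]
ee_rot: [3.141, -0.0, 2.866]
wrist_force: [-0.7, 0.3, 3.8]
width: 0.0005
time: 10.15
tool_pos: [0.5597, 0.0237, 0.1937]
ee_rot: [3.141, 0.001, 2.866]
wrist_force: [-1.2, 0.1, 3.1]
width: 0.0006
```

```bash
python3 -m inch '[{"grip":0,"dx":0,"dy":0,"dz":0.08,"rx":0,"ry":0,"rz":0}]';python3 -m inch '[{"grip":0,"dx":0,"dy":0,"dz":0.08,"rx":0,"ry":0,"rz":0}]'; python3 -m inch '[{"grip":0,"dx":0,"dy":0,"dz":0.07,"rx":0,"ry":0,"rz":0}]'; python3 -m inch '[{"grip":0,"dx":0,"dy":0,"dz":0.06,"rx":0,"ry":0,"rz":0}]'
```

```text
time: 10.28
tool_pos: [0.5598, 0.0237, 0.1922]
ee_rot: [3.141, 0.001, 2.866]
wrist_force: [-1.2, 0.2, 3.4]
width: 0.0005
time: 10.4
tool_pos: [0.5598, 0.0237, 0.1905]
ee_rot: [3.141, 0.001, 2.866]
wrist_force: [-0.9, -1.0, 2.5]
width: 0.0004
time: 10.52
tool_pos: [0.5598, 0.0237, 0.1892]
ee_rot: [3.141, 0.002, 2.866]
wrist_force: [-2.9, -0.9, 8.5]
width: 0.0003
time: 10.65
tool_pos: [0.5601, 0.0237, 0.1893]
ee_rot: [3.14, 0.004, 2.866]
wrist_force: [-2.5, -0.2, 8.9]
width: 0.0006
```

The cap is home too. Now to the mirror.

```bash
python3 -m inch '[{"grip":0,"dx":0,"dy":0,"dz":-0.2,"rx":0,"ry":0,"rz":0},{"grip":0,"dx":0,"dy":0,"dz":-0.8,"rx":0,"ry":0,"rz":0},{"grip":0,"dx":0,"dy":0,"dz":-0.8,"rx":0,"ry":0,"rz":0},{"grip":0,"dx":-0.24,"dy":-0.93,"dz":0,"rx":0,"ry":0,"rz":0},{"grip":0,"dx":-0.24,"dy":-0.93,"dz":0,"rx":0,"ry":0,"rz":0},{"grip":0,"dx":-0.24,"dy":-0.93,"dz":0,"rx":0,"ry":0,"rz":0},{"grip":0,"dx":-0.24,"dy":-0.93,"dz":0,"rx":0,"ry":0,"rz":0},{"grip":0,"dx":-0.24,"dy":-0.93,"dz":0,"rx":0,"ry":0,"rz":0},{"grip":0,"dx":-0.24,"dy":-0.93,"dz":0,"rx":0,"ry":0,"rz":0},{"grip":0,"dx":-0.24,"dy":-0.93,"dz":0,"rx":0,"ry":0,"rz":0},{"grip":0,"dx":0,"dy":0,"dz":0,"rx":0,"ry":0,"rz":0}]'; python3 g.py .557 -.145 .15
python3 - <<'E'
from h import *
S={n:cams.snapshot(n) for n in('wrist','side')}
for n in S: save(S[n],n+'6')
P=[]
for n in S: 
  r=spotter.place_of(S[n],'mirror_spot')[:1]; print(n,r)
  if r:P.append((S[n],r[0]['pixel']))
print(tri(P))
E
```

```text
time: 12.02
tool_pos: [0.5561, -0.1486, 0.2267]
ee_rot: [3.14, -0.005, 2.867]
wrist_force: [1.4, 0.9, -0.4]
width: 0.0005
[ 0.55611567 -0.14864529  0.22667629] [ 3.13983192 -0.00509504  2.86723332] [ 1.39244206  0.91583349 -0.4238632 ]
rows shift [-0.01017223  0.14454145  3.06729883] turn [ 0.01996521 -0.05845751  0.08283611]
wrist [{'pixel': [261.1, 193.1], 'score': 0.94}]
side [{'pixel': [305.4, 231.4], 'score': 0.66}]
(array([ 0.55453136, -0.1423045 ,  0.125922  ]), [array([-0.4,  2.9]), array([-1. ,  0.2])])
```

View pics/wrist6.png

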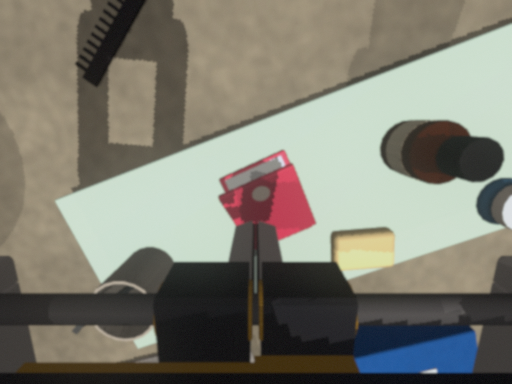

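View pics/side6.png

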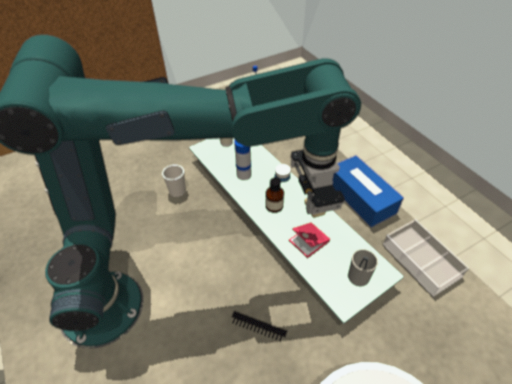

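```bash
python3 -m inch '[{"grip":0,"dx":0,"dy":0.15,"dz":0.9,"rx":0,"ry":0,"rz":0},{"grip":0,"dx":0,"dy":0,"dz":0.9,"rx":0,"ry":0,"rz":0},{"grip":0,"dx":0,"dy":0,"dz":0.9,"rx":0,"ry":0,"rz":0},{"grip":0,"dx":0,"dy":0,"dz":0,"rx":0,"ry":0,"rz":0}]'
python3 - <<'E'
from h import *
S={n:cams.snapshot(n) for n in('wrist','side')}
w=S['wrist']; save(w,'w7')
r=spotter.place_of(w,'mirror_spot')[:1]; print(r)
if r:
  for z in (.095,.105): print(atz(w,r[0]['pixel'],z))
cv2.imwrite('pics/s7.png',cv2.resize(S['side']['frame'][180:280,250:370],None,fx=5,fy=5,interpolation=2)[:,:,::-1])
E
python3 g.py .557 -.145 .12
```

```text
time: 12.72
tool_pos: [0.5583, -0.1383, 0.1598]
ee_rot: [3.138, -0.001, 2.876]
wrist_force: [0.5, -0.2, -0.4]
width: 0.0005
[{'pixel': [245.8, 216.6], 'score': 0.93}]
[ 0.56147199 -0.14648302  0.095     ]
[ 0.5582971  -0.14530942  0.105     ]
[ 0.56010005 -0.13942678  0.16324628] [3.13915095 0.00543782 2.87580648] [ 0.00414187 -0.95495136  0.74980331]
rows shift [ 0.07049735 -0.2518945   1.72888372] turn [0.02847168 0.06209041 0.18120442]
```

View pics/w7.png

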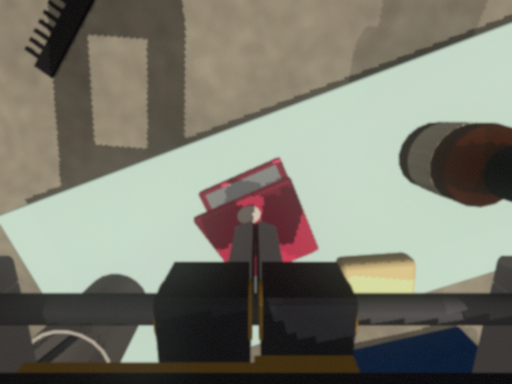

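View pics/s7.png

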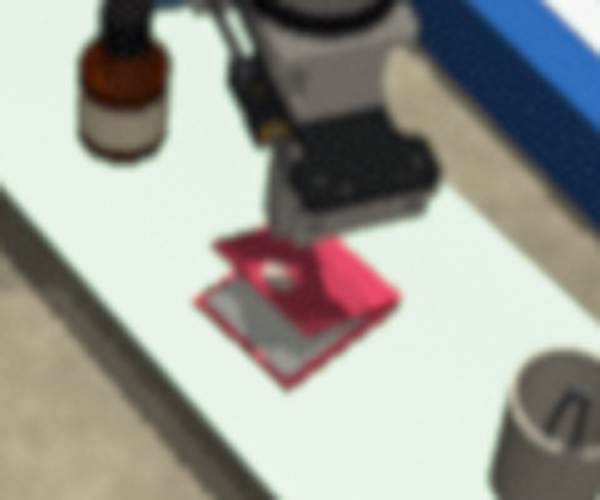

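The dot is just below the tip, at (246,217) in the wrist view, and about 6 mm off to -y. I correct that and go down.

```bash
python3 -m inch '[{"grip":0,"dx":0.07,"dy":-0.25,"dz":0.7,"rx":0,"ry":0,"rz":0},{"grip":0,"dx":0,"dy":0,"dz":0.5,"rx":0,"ry":0,"rz":0},{"grip":0,"dx":0,"dy":0,"dz":0,"rx":0,"ry":0,"rz":0}]'; python3 -m inch '[{"grip":0,"dx":0,"dy":0,"dz":0.15,"rx":0,"ry":0,"rz":0},{"grip":0,"dx":0,"dy":0,"dz":0.12,"rx":0,"ry":0,"rz":0}]'
```

```text
time: 13.25
tool_pos: [0.5576, -0.1457, 0.1332]
ee_rot: [3.14, 0.009, 2.876]
wrist_force: [-0.0, -0.1, 0.1]
width: 0.0008
time: 13.5
tool_pos: [0.5579, -0.1459, 0.1264]
ee_rot: [3.14, 0.01, 2.875]
wrist_force: [-0.1, 0.3, -0.2]
width: 0.0004
```

```bash
python3 -m inch '[{"grip":0,"dx":0,"dy":0,"dz":0.12,"rx":0,"ry":0,"rz":0},{"grip":0,"dx":0,"dy":0,"dz":0.12,"rx":0,"ry":0,"rz":0}]'; python3 -m inch '[{"grip":0,"dx":0,"dy":0,"dz":0.12,"rx":0,"ry":0,"rz":0},{"grip":0,"dx":0,"dy":0,"dz":0.12,"rx":0,"ry":0,"rz":0}]'; python3 -m inch '[{"grip":0,"dx":0,"dy":0,"dz":0.12,"rx":0,"ry":0,"rz":0},{"grip":0,"dx":0,"dy":0,"dz":0.12,"rx":0,"ry":0,"rz":0}]'; python3 -c "
from h import *
s=cams.snapshot('side')
cv2.imwrite('pics/s8.png',cv2.resize(s['frame'][180:280,250:370],None,fx=5,fy=5,interpolation=2)[:,:,::-1])"
```

```text
time: 13.75
tool_pos: [0.5583, -0.1461, 0.1206]
ee_rot: [3.14, 0.011, 2.875]
wrist_force: [-0.5, -0.1, 1.1]
width: 0.0004
time: 14.0
tool_pos: [0.5585, -0.1461, 0.1145]
ee_rot: [3.14, 0.011, 2.876]
wrist_force: [-0.1, -0.1, -0.3]
width: 0.0002
time: 14.25
tool_pos: [0.5586, -0.1461, 0.1082]
ee_rot: [3.14, 0.011, 2.876]
wrist_force: [-1.1, -0.4, 0.7]
width: 0.0004
```

View pics/s8.png

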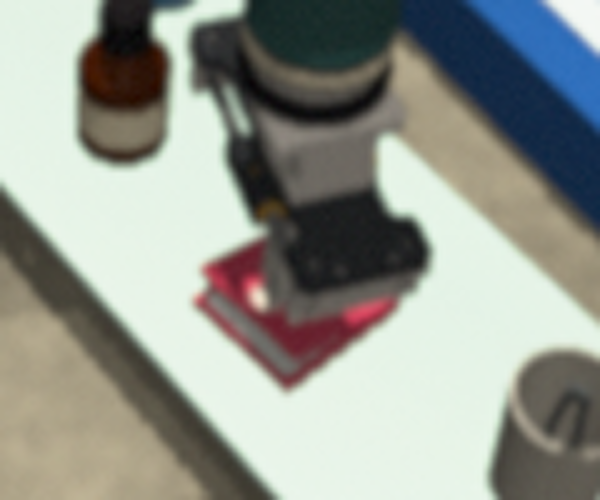

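The cover is closing smoothly and the base hasn't moved. I continue to the stop.

```bash
python3 -m inch '[{"grip":0,"dx":0,"dy":0,"dz":0.12,"rx":0,"ry":0,"rz":0},{"grip":0,"dx":0,"dy":0,"dz":0.12,"rx":0,"ry":0,"rz":0}]'; python3 -m inch '[{"grip":0,"dx":0,"dy":0,"dz":0.12,"rx":0,"ry":0,"rz":0},{"grip":0,"dx":0,"dy":0,"dz":0.1,"rx":0,"ry":0,"rz":0}]'; python3 -m inch '[{"grip":0,"dx":0,"dy":0,"dz":0.08,"rx":0,"ry":0,"rz":0},{"grip":0,"dx":0,"dy":0,"dz":0.08,"rx":0,"ry":0,"rz":0}]'
```

```text
time: 14.55
tool_pos: [0.5584, -0.1461, 0.1014]
ee_rot: [3.14, 0.01, 2.876]
wrist_force: [-0.3, 0.3, 1.8]
width: 0.0002
time: 14.8
tool_pos: [0.5584, -0.1461, 0.0954]
ee_rot: [3.14, 0.01, 2.876]
wrist_force: [-0.7, -0.3, 0.6]
width: 0.0008
time: 15.05
tool_pos: [0.5583, -0.1461, 0.0911]
ee_rot: [3.14, 0.01, 2.876]
wrist_force: [-1.3, -0.0, 6.5]
width: 0.0008
```

At the stop (0.091 m, 6.5 N). One light hold press, then I back off and look.

```bash
python3 -m inch '[{"grip":0,"dx":0,"dy":0,"dz":0.06,"rx":0,"ry":0,"rz":0},{"grip":0,"dx":0,"dy":0,"dz":0,"rx":0,"ry":0,"rz":0},{"grip":0,"dx":0,"dy":0,"dz":-0.2,"rx":0,"ry":0,"rz":0},{"grip":0,"dx":0,"dy":0,"dz":-0.8,"rx":0,"ry":0,"rz":0},{"grip":0,"dx":0,"dy":0,"dz":-1,"rx":0,"ry":0,"rz":0},{"grip":0,"dx":0,"dy":0,"dz":-1,"rx":0,"ry":0,"rz":0},{"grip":0,"dx":0,"dy":0,"dz":-1,"rx":0,"ry":0,"rz":0},{"grip":0,"dx":0,"dy":0,"dz":-1,"rx":0,"ry":0,"rz":0},{"grip":0,"dx":0,"dy":0,"dz":-1,"rx":0,"ry":0,"rz":0},{"grip":0,"dx":0,"dy":0,"dz":-1,"rx":0,"ry":0,"rz":0},{"grip":0,"dx":0,"dy":0,"dz":0,"rx":0,"ry":0,"rz":0}]';  python3 -c "
from h import *
s=cams.snapshot('side');save(s,'s9')
cv2.imwrite('pics/s9c.png',cv2.resize(s['frame'][120:270,200:390],None,fx=4,fy=4,interpolation=2)[:,:,::-1])
w=cams.snapshot('wrist');save(w,'w9')"
```

```text
time: 16.42
tool_pos: [0.557, -0.1456, 0.2708]
ee_rot: [3.139, 0.011, 2.876]
wrist_force: [-0.4, 0.7, -0.1]
width: 0.0002
```

View pics/s9c.png

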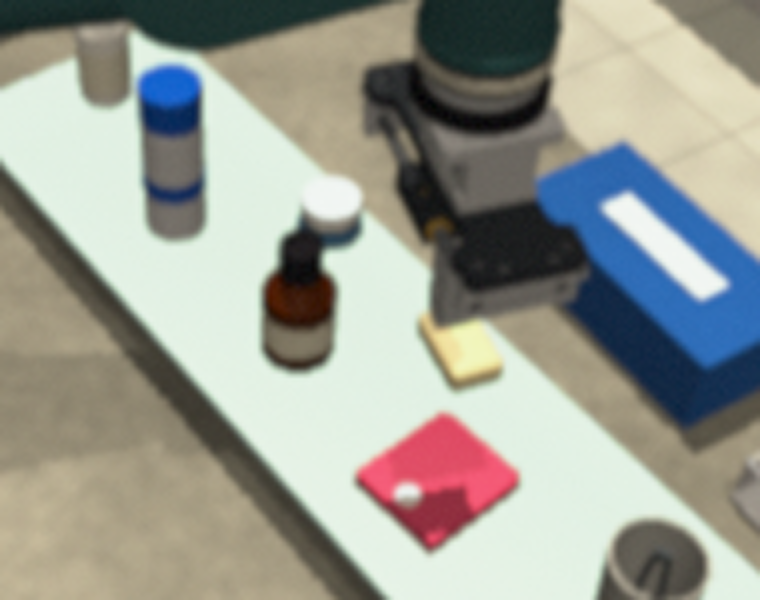

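View pics/w9.png

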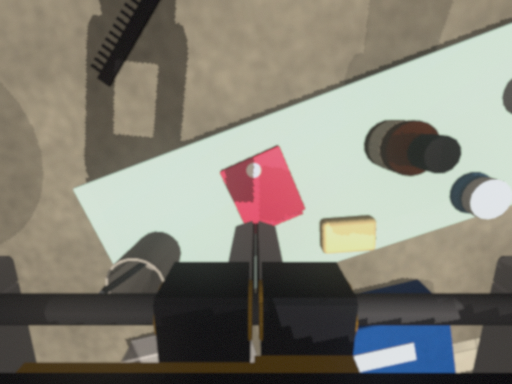

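The mirror lies shut with its dot near the free edge. The can and the aftershave are closed and upright, nothing else has moved, and the arm is clear.

```bash
python3 -c "
from h import *
print(robot.close_job())"
```

```text
the job is handed in; nothing more can be done
None
```

I pressed the can's lid home, then the aftershave cap, then shut the mirror cover, in that order, and handed the job in at about 16.5 s. I pressed with the closed fingertips and did not grip or lift anything.

**End stops:** Each press ended at the expected hard stop, judged by the fingertip height above the counter. The highest force I read was about 9 N.

| Item | Stop height reached | Expected when closed | Force read at stop |
|---|---|---|---|
| Can lid | 0.210 m | 0.210 m | 8.9 N |
| Aftershave cap | 0.175 m | 0.175 m | 8.9 N |
| Mirror cover | 0.077 m | 0.077 m | 6.5 N (one further light press was not read) |

**Last pictures:** The side and wrist views show the mirror lying flat, and the can and bottle upright with no yellow ring showing. By eye, all three and the neighbouring things are where they started, and the arm stands clear. I did not measure the final positions. The tumbler and most of the lotion bottle were out of view or hidden in these last pictures.

**Disagreements:**
- The first side-view detections of the two caps were wrong, so I used the second ones after checking them by eye.
- The cameras differed by about 5 mm on the positions of the can lid and the cap, and by more on the height of the mirror dot. I used in-between values, and all three presses landed on target.
- My first move command was refused because it left out some keys. The arm did not move.

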